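# Raise the telescopic counter sign and hold it up

### The job

Put the slate sign on the shop counter up to full height: press in the button on the side of the black grip at the top of its telescopic pole, keep it pressed, and pull the pole up past its first stop to the second stop, where it ends. Finish while still holding the grip with the pole fully out (it sinks back if let go), and leave the candles and soaps around the stand undisturbed.

Things in the scene. Friction and masses are not known exactly. Their poses are not given: they have to be found in the camera images.
- stand: Telescopic sign stand, fixed to the counter: round dark steel foot (110 mm across, 12 mm thick), upright aluminium outer tube 26 mm across with a black collar (34 mm across) whose top is at 145 mm height. Origin: centre of the foot's underside, on the counter; z up along the pole. The button faces the stand's +y; the small slate board hangs like a flag on the +x side of the pole.
- mast (a joint): How far the inner pole is pulled up, in m: 0 down (as at the start), 0.055 first stop, 0.110 second stop (rigid end). While the button is out, an inner catch blocks it upwards at 0 (1 to 2 mm of play) and at 0.055; with the button in, it slides freely through to 0.110. Weight, return spring and drag take about 5 to 9 N of upward pull. Let go at the top, it sinks to about 0.07.
- grip (a point): Centre of the black grip block on top of the pole: 30 mm along the stand's x, 26 mm along y, 46 mm high. At 188 mm height when down; moves with the pole, axes as the stand. Pinch it from above along y, one finger on the button: 33 mm wide with the button out, 27 mm pressed. The board (80 mm wide, 62 high, 6 thick) hangs from a thin bar 32 mm below this point, 22 to 102 mm out along +x.
- button (a joint): How far the metal button is pushed into the grip block, in m: 0 out, 0.006 fully in. Spring return, about 2 N to start and 7 N fully in; the catch is free from about 0.0035. It moves along the stand's -y.
- button_face (a point): Centre of the outer face of the metal button, a plate 20 mm wide (stand's x) and 30 mm high, on the +y side of the grip block at the same height as the grip point. Out, it stands 7 mm proud of the block, 20 mm from the pole's axis; fully in, 1 mm proud, 14 mm from the axis.
- coupe: Bystander: stemmed glass candle with white wax, foot 72 mm, bowl 88 mm across, 141 mm high. Origin: centre of its underside. It stands loose.
- soaps: Bystander: three wrapped soap bars in one stack, about 90 by 62 mm, 78 mm high. Origin: centre of its underside. It stands loose.
- jar: Bystander: candle jar with a wooden lid, 66 mm across, 85 mm high. Origin: centre of its underside. It stands loose.
Not all that is in view belongs to the job. Leave any orange look-alike of the stand alone.

How it is judged:
By the outcome, as a careful person would: the job done as asked, in the order asked, and still so for the second after the job is handed in, while the arm keeps its last pose, push and grip.
It also fails if it takes over 32 s, if anything falls off the work surface, if the arm or the gripper's body presses on something with over 40 N, if the wrist force passes 120 N, or if a joint passes its speed limit or range.

### The arm

A 6-joint arm with a two-finger parallel gripper is mounted at the origin on the work surface. World frame = base frame: x ahead of the robot, y to its left, z up, the work surface at z = 0. Lengths are in m, angles in degrees, forces in N, time in s.
With the tool pointing down it reaches from about 0.425 to 0.925 m from the base axis. Payload 12.5 kg.
Tool frame: the origin (TCP) lies at the very end of the fingers, on their centre line; the grasp point (between the pads) lies 19 mm behind it; z points along the fingers, y is the direction in which the jaws open and shut (so a half turn about z gives the same grasp; the last joint's range is limited). The gripper opens to 85 mm and grips with 20 to 120 N. Pads are 22 mm wide; open, the fingers measure 114 mm over their backs; the gripper's body (76 mm by 85 mm) begins 54 mm behind the grasp point. The pads swing forward as they close: fully open they stand 13 mm farther back than shut.
Start: joints at [67.002, 28.126, 89.318, -0, 62.55, -6.05], TCP at [0.182, 0.598, 0.231] pointing down, gripper open.
Joint ranges: [-177.58, 177.58], [-47.91, 125.51], [2.72, 160], [-65.01, 245.01], [3.68, 167.84], [-153.87, 153.87]. Speed limits (degrees/s): [127.2, 127.2, 159.86, 180, 180, 180].

### API

Orientations are given as [roll, pitch, yaw] about the fixed x, y, z axes, in that order (R = Rz(yaw) Ry(pitch) Rx(roll)).
In Python, from rig import r gives the robot as it stands. The module is installed in compiled form; this text tells all that it offers.
- The arm moves only by the shell command python3 -m inch 'ROWS' [FORCE]. ROWS is JSON, a list of rows, each a list of 3 entries, a list of its own where there are three numbers: the shift along the world's x, y, z in mm, then the turn, a rotation vector about the world's x, y, z in rad, then the finger opening in mm, from 0 to 85.4. A call has 1 to 5 rows; each row is the pose to reach, as a shift and turn from the pose commanded when the call began; what a row does not reach only later rows make up. A row lasts 1/10 s, in which the tool goes at most 50 mm and 8.59 degrees, less where a joint would pass 70% of its speed; a pose out of reach is approached as far as the arm can. A call with a gripper value outside its range is refused whole. The fingers move at their own pace and stop on an object; FORCE is the grip in N (left out, the last holds). Time passes only in rows, so rows that repeat a pose let the fingers close. It gives the time, the measured TCP pose, the force and the opening at its end, in the units of the state.
- r.observe(): the state, without advancing time (a new reading comes with each control period).
- r.capture(name): name is "scene" or "top" or "wrist"; returns a dict with "image" (400x640x3 uint8, red, green, blue), "camera_matrix" (3x3 intrinsics, pixels), "rvec" (rotation vector, rad) and "tvec" (3), from world to camera coordinates, as OpenCV has them; the wrist camera has in their place "mount" (4x4, takes a point from camera to tool coordinates, whose origin is the TCP and whose axes are the flange's). Camera axes: x right, y down, z forward; pixel columns grow to the right and rows downward; lengths in m; the calibration is good to about 2 mm. A picture is of the moment at which its call begins: read the wrist's pose just before it. There is no depth.
- r.hand_in(): hands the job in, once; it reports no verdict.
The state is a dict: "time": time; "joint_pos": joint angles; "dq": joint speeds; "effort": joint torques, N m; "tcp_pos": TCP position; "tcp_rot": TCP orientation; "ft_force": force on the tool from outside, world axes, zero at the start; "moment": the same for the moment, N m; "width": finger opening in m.
Only numpy, scipy, OpenCV 4.12 (cv2) and the standard library are available. Lean on these libraries where they do the work, as an engineer would, in place of code of your own. Each camera call takes 0.05 s, during which the arm holds its last target.

## Working session

There is one attempt and no reset: what is moved stays moved. The work goes in short steps, Python scripts to look and compute and a shell command to move; the robot and the scene stay as the last step left them, time stands still between calls to the robot, and variables do not carry over. Pictures are saved under pics/ and viewed, and the job is handed in when it is done.

```bash
mkdir -p pics; cat > h.py <<'E'
import numpy as np,cv2
from rig import r
def cap(n,f=None):
    c=r.capture(n)
    if f: cv2.imwrite('pics/'+f,c['image'][:,:,::-1])
    return c
E
python3 - <<'E'
from h import *
import pickle
s=r.observe();print(s)
d={}
for n in ['scene','top','wrist']:
    d[n]=cap(n,n+'0.png')
pickle.dump((s,d),open('v0.pkl','wb'))
for n in d: print(n,{k:np.round(v,3).tolist() for k,v in d[n].items() if k!='image'})
E
```

```text
{'time': 0.0, 'joint_pos': array([ 6.70006312e+01,  2.81654732e+01,  8.93515474e+01,  1.31329289e-03,
        6.25514182e+01, -6.05040132e+00]), 'dq': array([ 0.05697953,  0.09432386, -0.07190942,  0.02752232, -0.03687689,
        0.07646766]), 'effort': array([-1.61310676e-03, -6.18453813e+01, -2.61589390e+01, -2.23346042e-04,
        4.09424931e-03,  1.19532876e-05]), 'tcp_pos': array([0.18207635, 0.59763398, 0.23070483]), 'tcp_rot': array([-1.79932065e+02, -8.37190124e-03,  1.63050421e+02]), 'ft_force': array([ 1.14083223, -0.55342132,  0.55918067]), 'moment': array([-0.0207506 , -0.01759212,  0.06336094]), 'width': 0.08550259869121417}
scene {'camera_matrix': [[386.549, 0.0, 319.695], [0.0, 386.549, 193.743], [0.0, 0.0, 1.0]], 'rvec': [1.777, 1.367, -0.717], 'tvec': [-0.184, -0.194, 1.37]}
top {'camera_matrix': [[371.939, 0.0, 325.688], [0.0, 371.939, 199.978], [0.0, 0.0, 1.0]], 'rvec': [2.117, -2.084, 0.246], 'tvec': [0.029, 0.621, 0.673]}
wrist {'camera_matrix': [[317.865, 0.0, 316.433], [0.0, 317.865, 194.233], [0.0, 0.0, 1.0]], 'mount': [[0.001, -0.96, -0.279, 0.07], [1.0, 0.001, 0.0, 0.0], [-0.0, -0.279, 0.96, -0.143], [0.0, 0.0, 0.0, 1.0]]}
```

View pics/scene0.png

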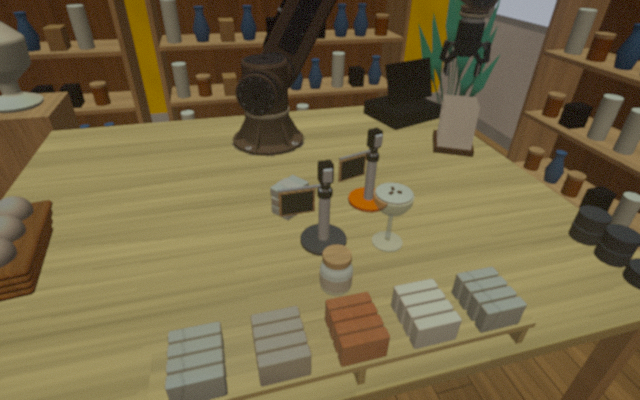

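View pics/top0.png

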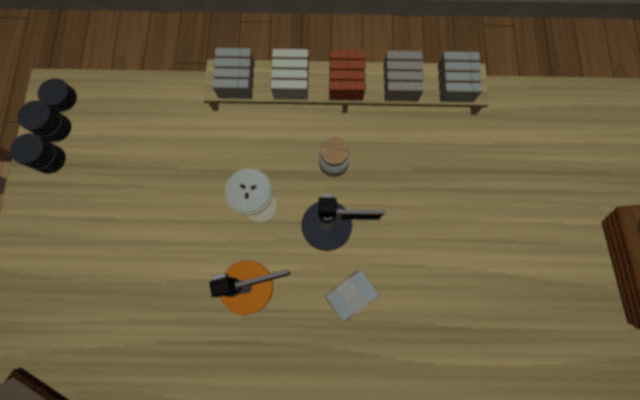

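View pics/wrist0.png

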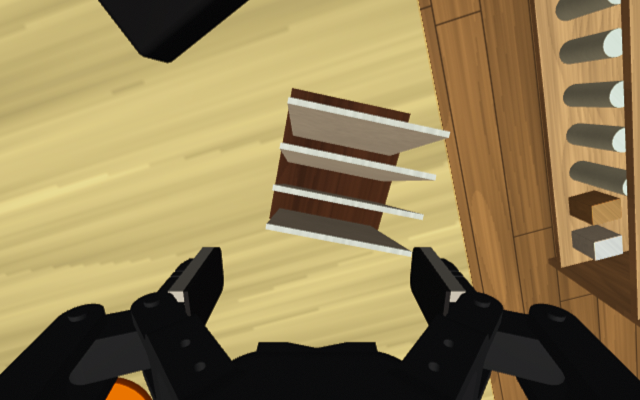

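Two stands match: a dark-footed one (top view 327,226; scene 323,238) and an orange-footed one (top 247,288; scene 369,199). The task describes a dark steel foot, so the first one is meant. I'll measure it and confirm with a crop.

```bash
cat >> h.py <<'E'
def ray(c,uv):
    K=c['camera_matrix'];R=cv2.Rodrigues(np.array(c['rvec']))[0];t=np.array(c['tvec']).ravel()
    p=cv2.undistortPoints(np.array([[uv]],float),K,None)[0,0]
    d=R.T@np.array([p[0],p[1],1]);o=-R.T@t
    return o,d
def onz(c,uv,z):
    o,d=ray(c,uv);return o+d*(z-o[2])/d[2]
def proj(c,P):
    return cv2.projectPoints(np.array(P,float).reshape(-1,3),np.array(c['rvec']),np.array(c['tvec']),c['camera_matrix'],None)[0][:,0]
E
python3 - <<'E'
from h import *
import pickle
s,d=pickle.load(open('v0.pkl','rb'))
t=d['top'];sc=d['scene']
print('top cam',onz(t,(320,200),0),ray(t,(320,200))[0])
a=t['image'][130:310,200:400];a=cv2.resize(a,None,fx=4,fy=4,interpolation=cv2.INTER_CUBIC)[:560]
b=sc['image'][150:260,265:425];b=cv2.resize(b,None,fx=5,fy=5,interpolation=cv2.INTER_CUBIC)
cv2.imwrite('pics/ct.png',a[:,:,::-1]);cv2.imwrite('pics/cs.png',b[:,:,::-1])
E
```

```text
top cam [0.63660584 0.0513421  0.        ] [0.45018141 0.0396696  0.79628149]
```

View pics/ct.png

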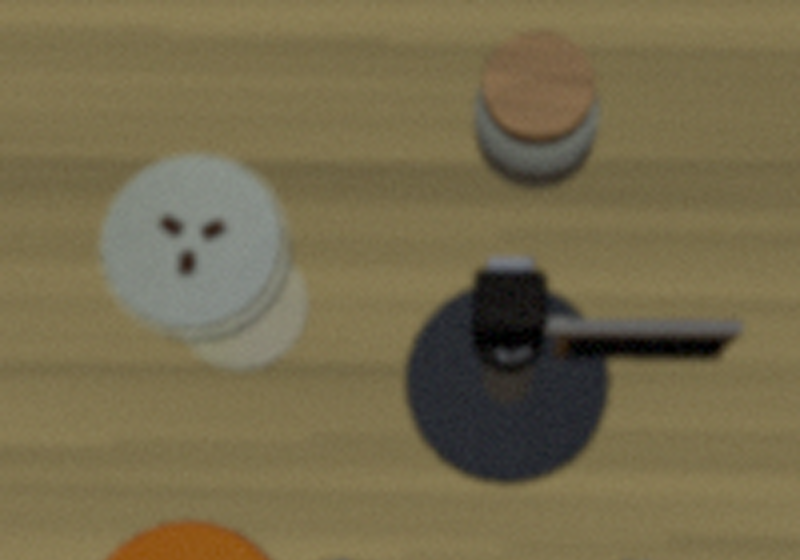

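View pics/cs.png

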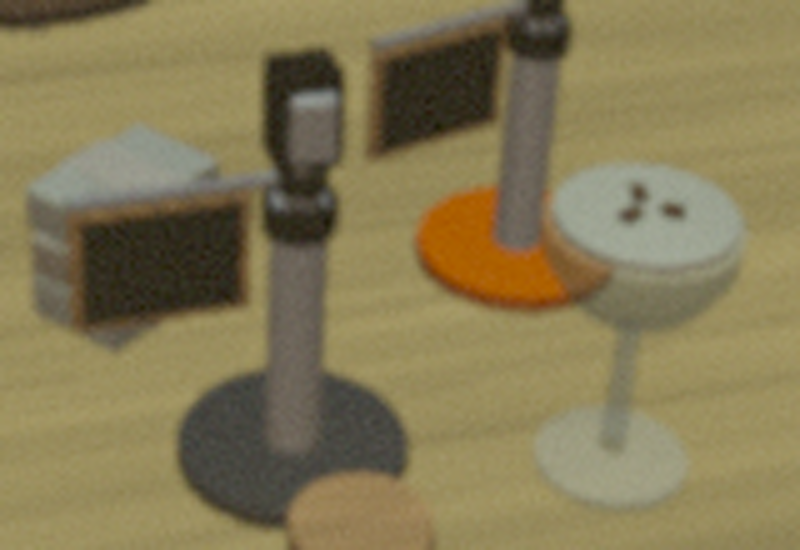

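The crops confirm it. The dark-footed stand has its metal button on the image-top side (top pixel 327,196; scene 328,174) and the board to the right. Jar, coupe and soaps stand around it.

```bash
python3 - <<'E'
from h import *
import pickle
s,d=pickle.load(open('v0.pkl','rb'))
t=d['top'];sc=d['scene']
im=t['image'].astype(int)
hsv=cv2.cvtColor(t['image'],cv2.COLOR_RGB2HSV)
# dark foot mask: low brightness or bluish
m=((im[:,:,0]-im[:,:,2])<12)&(im.sum(2)<200)
m=m.astype(np.uint8); m[:185]=0;m[255:]=0;m[:,:295]=0;m[:,395:]=0
m2=m.copy();m2[:212]=0; 
cs,_=cv2.findContours(m2,cv2.RETR_EXTERNAL,cv2.CHAIN_APPROX_NONE)
c=max(cs,key=cv2.contourArea)[:,0]
w=np.array([onz(t,p,0.012) for p in c if p[1]>=224 ])
A=np.c_[2*w[:,:2],np.ones(len(w))];x=np.linalg.lstsq(A,(w[:,:2]**2).sum(1),rcond=None)[0]
print('foot',x[:2],np.sqrt(x[2]+x[0]**2+x[1]**2))
# crop px -> image
f=lambda U,V:((U+.5)/4-.5+200,(V+.5)/4-.5+130)
for n,p,z in [('bar near',(548,322),.156),('bar far',(740,323),.156),('top fl',(474,270),.211),('top fr',(546,270),.211),('btn topedge',(511,258),.203),('coupe',(193,241),.141),('jar',(539,85),.085)]:
    print(n,onz(t,f(*p),z).round(4))
print('soap',onz(t,(352,294),.078).round(3))
# triangulate grip button centre via scene+grip z
g=lambda U,V:((U+.5)/5-.5+265,(V+.5)/5-.5+150)
print('btn scene at .188',onz(sc,g(315,127),.188).round(4))
# pole tube base in scene
print('pole base',onz(sc,g(292,447),.012).round(4))
# axis from collar top in scene
print('collar',onz(sc,g(300,193),.145).round(4))
E
```

```text
foot [0.57985917 0.03655366] 0.05167839494356379
bar near [0.5823 0.0195 0.156 ]
bar far [ 0.5832 -0.0649  0.156 ]
top fl [0.5919 0.0514 0.211 ]
top fr [0.5924 0.0222 0.211 ]
btn topedge [0.5992 0.0364 0.203 ]
coupe [0.6204 0.1808 0.141 ]
jar [0.7194 0.0229 0.085 ]
soap [ 0.439 -0.013  0.078]
btn scene at .188 [0.5968 0.039  0.188 ]
pole base [0.5894 0.0356 0.012 ]
collar [0.5792 0.0388 0.145 ]
```

```bash
python3 -m inch '[[[0,-8,45],[0,0,-0.14],85],[[20,-48,75],[0,0,-0.28],85],[[47,-86,85],[0,0,-0.42],85],[[75,-126,85],[0,0,-0.56],85],[[103,-166,85],[0,0,-0.70],85]]' 50
python3 -m inch '[[[28,-40,0],[0,0,-0.12],85],[[56,-80,0],[0,0,-0.24],85],[[84,-120,0],[0,0,-0.36],85],[[112,-160,0],[0,0,-0.48],85],[[140,-200,0],[0,0,-0.575],85]]'
python3 -m inch '[[[28,-38,0],[0,0,0],85],[[56,-76,0],[0,0,0],85],[[84,-114,0],[0,0,0],85],[[112,-140,0],[0,0,0],85],[[112,-140,0],[0,0,0],85]]'
```

```text
time: 0.65
tcp_pos: [0.2857, 0.4303, 0.3167]
tcp_rot: [179.9, -0.0, 122.7]
ft_force: [0.5, 1.7, 0.4]
width: 0.085
time: 1.15
tcp_pos: [0.4259, 0.23, 0.3164]
tcp_rot: [180.0, -0.0, 89.7]
ft_force: [0.8, 0.8, -0.2]
width: 0.0852
time: 1.65
tcp_pos: [0.5396, 0.0888, 0.3155]
tcp_rot: [-180.0, 0.0, 89.8]
ft_force: [-1.5, -0.5, -0.0]
width: 0.0847
```

```bash
cat >> h.py <<'E'
from scipy.spatial.transform import Rotation as Ro
def wcal(s,c):
    T=np.eye(4);T[:3,:3]=Ro.from_euler('xyz',s['tcp_rot'],degrees=True).as_matrix();T[:3,3]=s['tcp_pos']
    M=np.linalg.inv(T@np.array(c['mount']))
    c['rvec']=Ro.from_matrix(M[:3,:3]).as_rotvec();c['tvec']=M[:3,3]
    return c
E
python3 - <<'E'
from h import *
import pickle
s=r.observe();c=wcal(s,cap('wrist','w1.png'));pickle.dump(c,open('w1.pkl','wb'))
print(proj(c,[[.58,.0365,.211],[.6,.0365,.188],[.583,-.065,.156]]))
E
```

```text
[[363.07500298 251.56423182]
 [381.24822782 240.23502428]
 [355.34777442 312.28573528]]
```

View pics/w1.png

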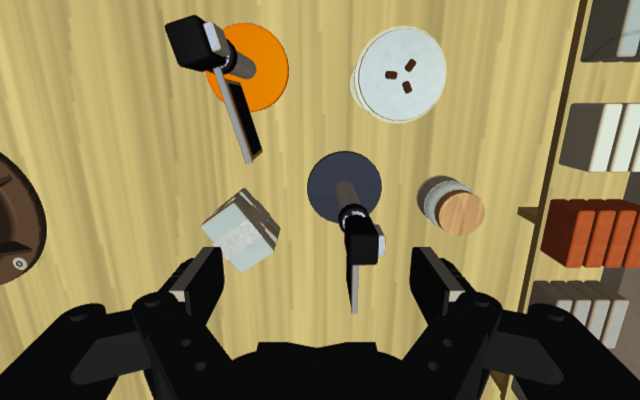

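The wrist view shows the dark stand's grip at about (361,247), its button at (382,244) to the right and its bar end at (355,312). All three fit the prediction. The orange stand is off at (195,42).

```bash
python3 - <<'E'
from h import *
import pickle
c=pickle.load(open('w1.pkl','rb'))
a=c['image'][190:320,310:420];a=cv2.resize(a,None,fx=4.5,fy=4.5,interpolation=cv2.INTER_CUBIC)
a=cv2.convertScaleAbs(a,alpha=1.8,beta=20)
cv2.imwrite('pics/cw1.png',a[:,:,::-1])
E
```

```text
(no output)
```

View pics/cw1.png

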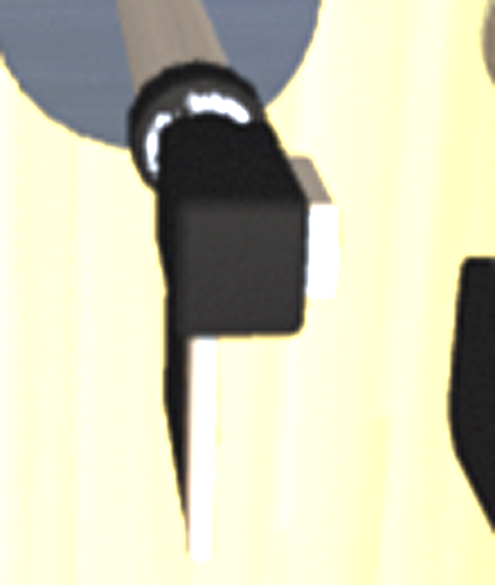

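```bash
python3 - <<'E'
from h import *
import pickle
c=pickle.load(open('w1.pkl','rb'))
f=lambda U,V:((U+.5)/4.5-.5+310,(V+.5)/4.5-.5+190)
P=[onz(c,f(*p),.211) for p in [(179,200),(302,200),(304,333),(179,333)]]
print(np.round(P,4),np.mean(P,0).round(4))
print(onz(c,f(338,250),.203).round(4), onz(c,f(202,338),.157).round(4), onz(c,f(200,556),.157).round(4))
E
```

```text
[[0.5679 0.0527 0.211 ]
 [0.5908 0.0526 0.211 ]
 [0.5926 0.025  0.211 ]
 [0.5686 0.0251 0.211 ]] [0.58   0.0389 0.211 ]
[0.6    0.0386 0.203 ] [ 0.5801 -0.0057  0.157 ] [ 0.5815 -0.0654  0.157 ]
```

```bash
python3 -m inch '[[[20,-25,0],[0,0,0.017],75],[[41,-51,0],[0,0,0.017],65],[[41,-51,-40],[0,0,0.017],60],[[41,-51,-80],[0,0,0.017],60],[[41,-51,-80],[0,0,0.017],60]]'
python3 - <<'E'
from h import *
s=r.observe();print(s['tcp_pos'],s['tcp_rot'],s['ft_force'],s['width']);cap('wrist','w2.png');cap('scene','s2.png')
E
```

```text
time: 2.2
tcp_pos: [0.5757, 0.0416, 0.2321]
tcp_rot: [-179.5, -0.0, 91.0]
ft_force: [-0.5, 0.4, -0.6]
width: 0.0601
[0.5757241  0.04161158 0.23212875] [-1.79522751e+02 -3.55997746e-02  9.10009921e+01] [-0.52834401  0.43436271 -0.57062461] 0.06009999151879328
```

View pics/w2.png

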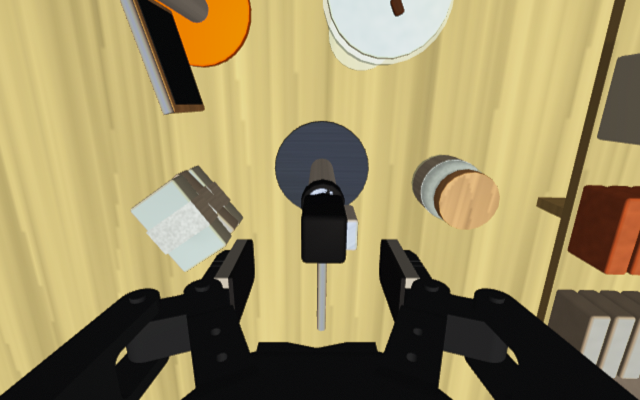

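The grip at (324,232) sits between the open fingers, with the button on the right at (352,230). The arm is still lagging, so I'll let it settle.

```bash
python3 -m inch '[[[0,0,0],[0,0,0],60],[[0,0,0],[0,0,0],60]]'
python3 - <<'E'
from h import *
s=r.observe();print(s['tcp_pos'],s['tcp_rot'],s['dq'].round(2))
E
```

```text
time: 2.5
tcp_pos: [0.5787, 0.0412, 0.2383]
tcp_rot: [179.8, 0.0, 91.0]
ft_force: [0.3, -0.3, -0.0]
width: 0.0602
[0.57868217 0.04123108 0.23832626] [1.79820857e+02 9.40324221e-03 9.10050747e+01] [-0.28  0.2   0.53 -0.07 -0.35 -0.01]
```

```bash
python3 -m inch '[[[2,-3,-15],[0,0,0],60],[[2,-3,-35],[0,0,0],60],[[2,-3,-55],[0,0,0],55],[[2,-3,-70],[0,0,0],50],[[2,-3,-70],[0,0,0],48]]'
python3 -m inch '[[[0,0,0],[0,0,0],48],[[0,0,0],[0,0,0],45]]'
python3 - <<'E'
from h import *
s=r.observe();print(s['tcp_pos'],s['tcp_rot']);cap('wrist','w3.png');cap('scene','s3.png')
E
```

```text
time: 3.0
tcp_pos: [0.5798, 0.038, 0.1658]
tcp_rot: [-179.9, -0.0, 91.0]
ft_force: [0.6, 0.3, 0.7]
width: 0.0483
time: 3.2
tcp_pos: [0.5807, 0.0379, 0.1677]
tcp_rot: [179.9, 0.0, 91.0]
ft_force: [0.0, -0.9, -0.3]
width: 0.0449
[0.58074267 0.03792084 0.16773199] [1.79874047e+02 8.55231702e-03 9.09804372e+01]
```

View pics/w3.png

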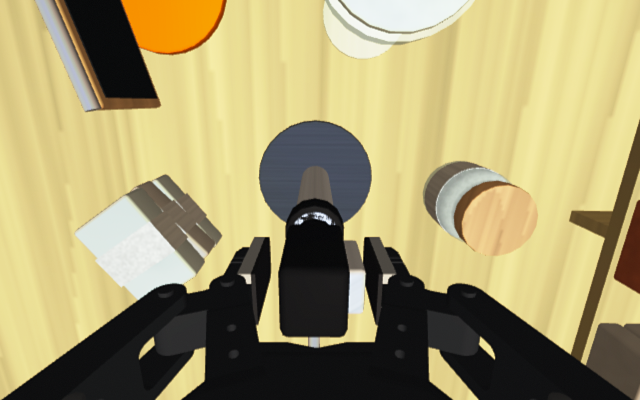

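View pics/s3.png

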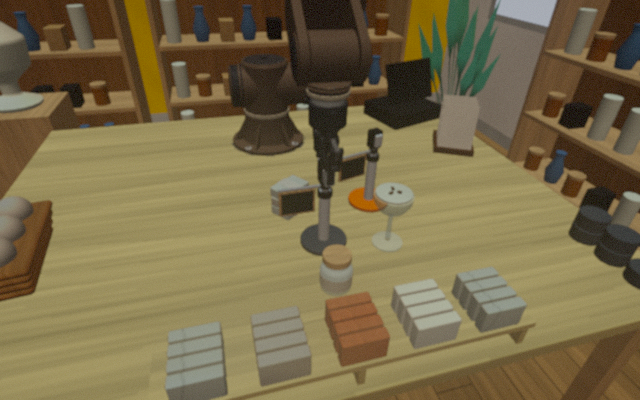

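The fingers straddle the grip block and button (wrist 315,285 and 356,277) and the bystanders are untouched. I'll close on the button now.

```bash
python3 -m inch '[[[0,0,0],[0,0,0],36],[[0,0,0],[0,0,0],30],[[0,0,0],[0,0,0],24],[[0,0,0],[0,0,0],22],[[0,0,0],[0,0,0],22]]' 55
python3 -m inch '[[[0,0,0],[0,0,0],22],[[0,0,0],[0,0,0],22]]'
python3 - <<'E'
from h import *
s=r.observe();print(s['tcp_pos'],s['moment'],s['width']);cap('wrist','w4.png')
E
```

```text
time: 3.8
tcp_pos: [0.5798, 0.0379, 0.1672]
tcp_rot: [-180.0, -0.0, 91.0]
ft_force: [-5.2, -0.7, 9.8]
width: 0.026
time: 4.0
tcp_pos: [0.5798, 0.0379, 0.1672]
tcp_rot: [180.0, -0.0, 91.0]
ft_force: [-4.8, -0.4, 10.0]
width: 0.0259
[0.57980463 0.03786506 0.16722384] [-0.05962904  0.36456339 -0.22776535] 0.025858363493351487
```

View pics/w4.png

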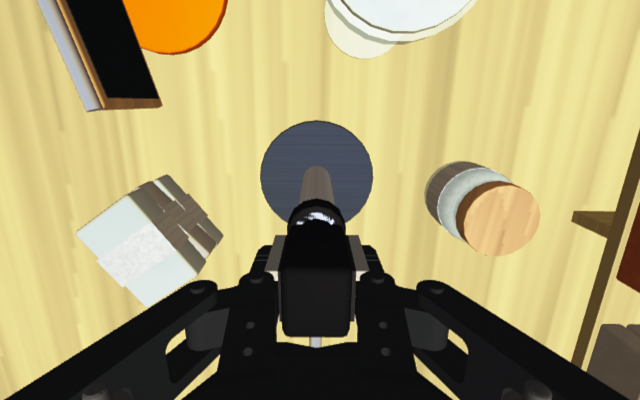

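The opening has gone to 26 mm, so the button is fully in. Now I'll pull up in gentle steps while watching force.

```bash
python3 -m inch '[[[0,0,4],[0,0,0],22],[[0,0,10],[0,0,0],22],[[0,0,18],[0,0,0],22],[[0,0,26],[0,0,0],22],[[0,0,32],[0,0,0],22]]'
python3 - <<'E'
from h import *
s=r.observe();print(s['tcp_pos'],s['moment'],s['width']);cap('scene','s5.png');cap('wrist','w5.png')
E
```

```text
time: 4.55
tcp_pos: [0.5798, 0.0379, 0.1989]
tcp_rot: [-180.0, 0.0, 91.0]
ft_force: [-2.7, -0.9, -6.8]
width: 0.026
[0.57978488 0.03787413 0.19891799] [-0.11279749 -0.17722557 -0.22488938] 0.02600070897432149
```

View pics/w5.png

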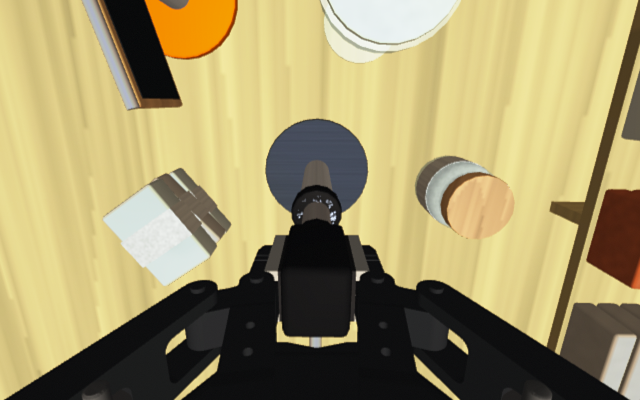

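The grip is in the same place between the pads (315,285) while the collar recedes. So the pole is following at about 7 N, with no slip.

```bash
python3 -m inch '[[[0,0,8],[0,0,0],22],[[0,0,16],[0,0,0],22],[[0,0,24],[0,0,0],22],[[0,0,32],[0,0,0],22],[[0,0,38],[0,0,0],22]]'
python3 -m inch '[[[0,0,8],[0,0,0],22],[[0,0,16],[0,0,0],22],[[0,0,24],[0,0,0],22],[[0,0,30],[0,0,0],22],[[0,0,34],[0,0,0],22]]'
```

```text
time: 5.15
tcp_pos: [0.5798, 0.0379, 0.2372]
tcp_rot: [-180.0, 0.0, 91.0]
ft_force: [-4.3, -0.9, -8.4]
width: 0.0258
time: 5.65
tcp_pos: [0.5798, 0.0379, 0.2711]
tcp_rot: [-180.0, 0.0, 91.0]
ft_force: [-5.8, -1.1, -9.2]
width: 0.0258
```

```bash
python3 -m inch '[[[0,0,2],[0,0,0],22],[[0,0,4],[0,0,0],22],[[0,0,5],[0,0,0],22],[[0,0,5],[0,0,0],22]]'
python3 -m inch '[[[0,0,1],[0,0,0],22],[[0,0,1],[0,0,0],22]]'
```

```text
time: 6.05
tcp_pos: [0.5798, 0.0379, 0.2759]
tcp_rot: [-180.0, 0.0, 91.0]
ft_force: [-6.3, 0.5, -6.3]
width: 0.0257
time: 6.25
tcp_pos: [0.5798, 0.0379, 0.2768]
tcp_rot: [-180.0, 0.0, 91.0]
ft_force: [-5.9, -0.9, -7.2]
width: 0.0261
```

```bash
python3 -m inch '[[[0,0,0.5],[0,0,0],22],[[0,0,0.5],[0,0,0],22]]'
```

```text
time: 6.45
tcp_pos: [0.5798, 0.0379, 0.2773]
tcp_rot: [-180.0, 0.0, 91.0]
ft_force: [-5.6, -1.3, -7.3]
width: 0.0257
```

```bash
python3 -m inch '[[[0,0,0.5],[0,0,0],22],[[0,0,0.5],[0,0,0],22]]'; python3 -m inch '[[[0,0,0.5],[0,0,0],22],[[0,0,0.5],[0,0,0],22]]'
```

```text
time: 6.65
tcp_pos: [0.5798, 0.0379, 0.2778]
tcp_rot: [-180.0, 0.0, 91.0]
ft_force: [-5.4, -1.9, -7.5]
width: 0.0258
time: 6.85
tcp_pos: [0.5798, 0.0379, 0.278]
tcp_rot: [-179.9, 0.0, 91.0]
ft_force: [-5.5, -0.5, -8.2]
width: 0.0257
```

```bash
python3 -m inch '[[[0,0,0.5],[0,0,0],22],[[0,0,0.5],[0,0,0],22]]'; python3 -m inch '[[[0,0,0.5],[0,0,0],22],[[0,0,0.5],[0,0,0],22]]'
python3 - <<'E'
from h import *
cap('scene','s6.png');cap('wrist','w6.png');c=cap('scene')
a=cv2.resize(c['image'][110:260,250:430],None,fx=4,fy=4,interpolation=cv2.INTER_CUBIC);cv2.imwrite('pics/s6c.png',a[:,:,::-1])
E
```

```text
time: 7.05
tcp_pos: [0.5798, 0.0379, 0.2781]
tcp_rot: [-179.9, -0.0, 91.0]
ft_force: [-5.0, -0.6, -12.9]
width: 0.0256
time: 7.25
tcp_pos: [0.5798, 0.0379, 0.2783]
tcp_rot: [-179.9, -0.0, 91.0]
ft_force: [-5.6, -2.0, -16.2]
width: 0.0259
```

View pics/s6c.png

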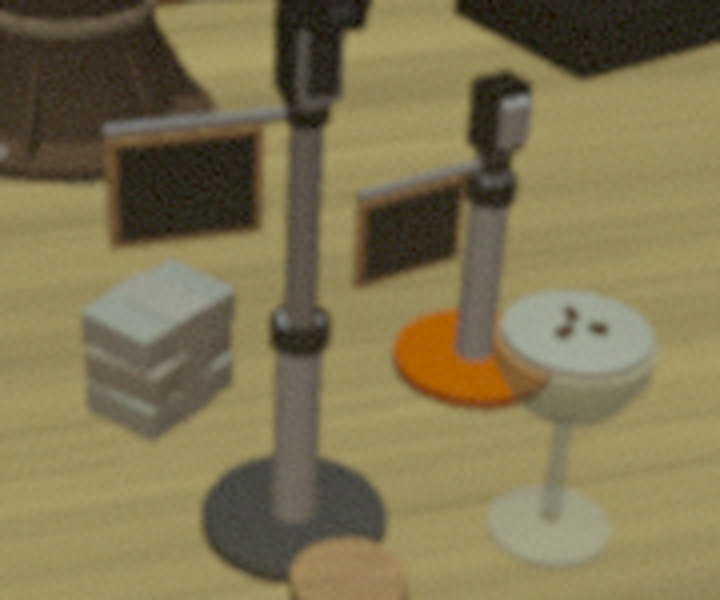

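View pics/w6.png

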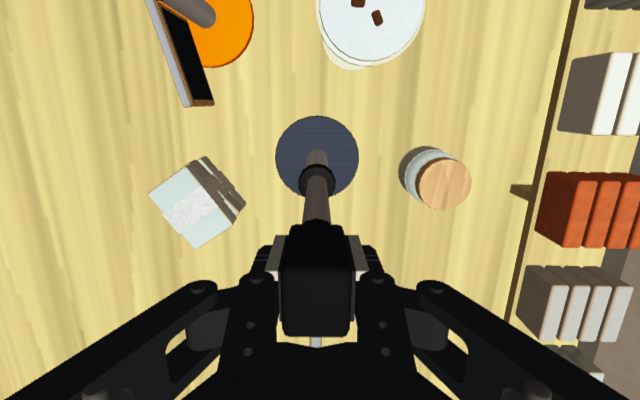

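The pole is fully out. The pictures show the raised board at (185,185) in the crop and a long inner pole above the collar. The grip has not moved between the pads (315,285), and the bystanders are in place. Force climbed from 8 to 16 N with almost no travel, which means it is on the rigid stop. One hold check, then I hand in.

```bash
python3 -m inch '[[[0,0,0],[0,0,0],22],[[0,0,0],[0,0,0],22],[[0,0,0],[0,0,0],22],[[0,0,0],[0,0,0],22],[[0,0,0],[0,0,0],22]]'
python3 - <<'E'
from h import *
print(r.hand_in())
E
```

```text
time: 7.9
tcp_pos: [0.5798, 0.0379, 0.2783]
tcp_rot: [-179.9, -0.0, 91.0]
ft_force: [-4.9, -0.7, -16.6]
width: 0.026
the job is handed in; nothing more can be done
None
```

The sign is at full height and I handed it in at about 7.9 s, with the gripper still holding the grip and the button pressed.

I pinched the dark-footed stand's grip along the button axis at 55 N. The opening closed to 26 mm, so the button was fully in. I then pulled straight up past the first stop to the second.

- **At the stop:** the TCP rose 111 mm. In the last half-millimetre steps the pull climbed from 8 N to 16 N with almost no movement, which is the rigid end. It held steady there for the last 0.5 s before hand-in.
- **Grip:** the wrist picture showed no slip between the pads.
- **Surroundings:** the coupe, soaps, jar and orange stand looked untouched in the last scene and wrist pictures.
- **Small disagreements:** the opening read 26 mm against the expected 27 mm, and the rise was about 1 mm more than the 110 mm stroke. Measuring error, slight give or a little slip could explain either.

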